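# Park the probe carriage at the marked stop

### The arm

A 6-joint arm with a two-finger parallel gripper is mounted at the origin on the work surface. World frame = base frame: x ahead of the robot, y to its left, z up, the work surface at z = 0. Lengths are in m, angles in degrees, forces in N, time in s.
With the tool pointing down it reaches from about 0.35 to 0.875 m from the base axis. Payload 4.2 kg.
Tool frame: the origin (TCP) lies midway between the tips of the shut fingers; the grasp point (between the pads) lies 19 mm behind it; z points along the fingers, y is the line along which they close (so a half turn about z gives the same grasp; the last joint's range is limited). The gripper opens to 87 mm and grips with 3 to 60 N. Pads are 19 mm wide; open, the fingers measure 117 mm over their backs; the gripper's body (75 mm by 190 mm) begins 51 mm behind the grasp point.
Start: joints at [-50.099, 22.042, 0.453, 0, -68.411, -14.817], TCP at [0.265, -0.566, 0.223] pointing down, gripper open.
Joint ranges: [-179.83, 179.83], [-69.29, 118.12], [-61.27, 80.66], [-181.25, 117.63], [-171.15, -9.14], [-177.46, 177.46]. Speed limits (degrees/s): [159.86, 159.86, 180, 180, 180, 180].

### API

Orientations are given as [roll, pitch, yaw] about the fixed x, y, z axes, in that order (R = Rz(yaw) Ry(pitch) Rx(roll)).
In Python, from workcell import env gives the robot as it stands. The module is installed in compiled form; this text tells all that it offers. Calls block until the motion is done:
- env.goto(position, orientation): joint-space move of the TCP to a pose.
- env.move_straight(position, rotation=None, rate=0.15, force_limit=None): straight line of the TCP; rotation=None keeps the orientation; rate is the mean speed in m/s. With force_limit (N) it stops when the force on the tool has changed by that much, and returns True; else False.
- env.set_joints(angles): joint-space move.
- env.gripper_to(opening, grasp_force=None): opening from 0.0 (shut) to 1.0 (fully open); grasp_force is the grip in N (None keeps the last); returns when the fingers have stopped.
- env.dwell(seconds).
- env.inverse_kinematics(position, orientation): joint angles nearest the present ones, or None.
- env.read_state(): the state.
- env.grab_frame(name): name is "scene" or "top" or "wrist"; returns a dict with "image" (480x640x3 uint8, blue, green, red), "fx", "fy", "cx", "cy" (pixels), "position" and "orientation" of the camera in the world. Camera axes: x right, y up, looking along -z (the intrinsics and any distortion apply to the point x, -y, -z); pixel columns grow to the right and rows downward; lengths in m; the calibration is good to about 2 mm. A picture is of the moment at which its call begins. There is no depth.
A pose or a line that the arm cannot do raises env.Unreachable and nothing moves.
- env.close_job(): hands the job in; it is judged then, once.
Trained networks look in a picture, given as the dict that the camera call returned (one of the last four; its "shot" number tells which), for a name from the list of things; names that differ only in an ending like _2 or _b are one class to them, and where a whole thing is asked for, a point or a joint stands for the part that bears it (a point fixed in the world has none). Each returns a list of dicts, best first, with "score" (0 to 1); they miss things now and then, are a little off and sometimes report something else, mostly with a low value. They report only what shows in the picture. A call takes as long as a camera call.
- env.search_frame(picture, thing): "xyz" ([x, y, z] in m, in world coordinates, good to about 4 mm: the middle of the surface that is visible of it).
- env.trace(picture, thing): "mask" (480x640 bool, what is visible of it).
The state is a dict: "clock": time; "joint_positions": joint angles; "qvel": joint speeds; "joint_torque": joint torques, N m; "position": TCP position; "tool_rot": TCP orientation; "force": force on the tool from outside, world axes, zero at the start; "wrist_torque": the same for the moment, N m; "opening": opening from 0.0 (shut) to 1.0 (fully open); "finger_force": force on a finger pad.
Only numpy, scipy, OpenCV 4.12 (cv2) and the standard library are available. Lean on these libraries where they do the work, as an engineer would, in place of code of your own. Each camera call takes 0.05 s, during which the arm holds its last target. There are 200 camera calls.

### The job

Run the probe carriage along its rail to the marked stop, the one with a flat round disc sticking out at its side: press down the rubber key in the carriage's middle with the fingertips to free its brake and, keeping it pressed, push the carriage until it rests against that stop. Then let the key spring back up so that the carriage stays there, touching the stop. Use the fingertips only, with nothing gripped or lifted, and leave the loose things on the bench where they are.

Things in the scene. Friction and masses are not known exactly. Their poses are not given: they have to be found in the camera images.
- guide_rail: straight aluminium guide rail fixed on the bench, 460 mm long along its own y, 50 mm wide, top at 30 mm; origin under its middle, on the bench top. Its y axis is the direction of travel; its yaw differs from start to start.
- carriage (a joint): how far the carriage stands along the rail's +y from the rail's middle (m). It slides with a light drag (about 1 N) while the key is down; with the key up a brake holds it against some 12 N, and it must not be forced. It cannot be lifted off.
- carriage_mid (a point): middle of the carriage's underside, on the rail's top: a steel saddle 76 mm long along the rail, 64 mm wide. Two 13 mm thick shoulders stand at its ends, 50 mm apart, tops 62 mm above the bench; the rubber key lies between them, open on both sides across the rail. A 25 mm probe tube stands 75 mm out on the rail's +x side, up to 78 mm above the bench.
- thumb_key (a joint): how far the key is pressed (m): about 0 at rest, 0.008 fully down. It springs back by itself. Pressing takes up to 5 N over the first 3 mm, then 5 to 6 N to the bottom. The brake eases off over the first 3 mm, is quite free from 4 mm down, and holds again when the key is let up. Press it well down, 4 to 8 mm.
- key_top (a point): centre of the key's top face, which is flat rubber, 46 mm along the rail by 42 mm across, 54 mm above the bench at rest (8 mm below the shoulder tops). It moves with the key and the carriage, and lies over the carriage's middle.
- marked_stop: the marked stop: aluminium block across the rail, 24 mm along the rail, 60 mm wide, top 58 mm above the bench, carrying a flat dark steel arm that sticks out 60 mm to the rail's +x side and ends in a flat 36 mm round disc, 4 mm thick, lying level (top 62 mm above the bench). Origin: middle of the block's underside, 30 mm above the bench. It stands towards either end of the rail. When the carriage touches it, carriage_mid is 50 mm away.
- plain_stop: the other stop: the same block without arm and disc, towards the rail's other end. Same origin. The carriage starts between the two.
- turn_puck: loose black puck, 64 mm across and 14 mm thick with an 18 to 22 mm wide post up to 40 mm; origin under its centre. A bystander, on the bench on the robot's side of the rail.
- spare_probe: loose upright aluminium cylinder, 28 mm across, 65 mm tall; origin under its centre. A bystander, on the robot's side of the rail.
- screwdriver: loose screwdriver lying flat on the bench beyond the rail; its length lies along its own x, up to 35 mm tall. A bystander.
- lens_cup: loose small white cup, 56 mm across, 45 mm tall; origin under its centre. A bystander, beyond the rail.

How it is judged:
By the outcome, as a careful person would: the job done as asked, in the order asked, and still so for the second after the job is handed in, with the robot touching nothing.
It also fails if it takes over 40 s, if anything falls off the work surface, if the arm or the gripper's body presses on something with over 40 N, if the wrist force passes 120 N, or if a joint passes its speed limit or range.

## Working session

There is one attempt and no reset: what is moved stays moved. The work goes in short steps, each a Python script; the robot and the scene stay as the last script left them, time stands still between calls to the robot, and variables do not carry over. Pictures are saved under pics/ and viewed, at most 10 in all, crops included, and the job is handed in when it is done.

```bash
mkdir -p pics; python3 - <<'E'
from workcell import env
import cv2
for c in ("top","scene"):
    p=env.grab_frame(c); cv2.imwrite(f"pics/{c}1.png",p["image"])
    print(c,p["position"],p["orientation"],p["fx"],p["fy"],p["cx"],p["cy"],[k for k in p])
    for t in ("guide_rail","carriage_mid","key_top","marked_stop","plain_stop","turn_puck","spare_probe","screwdriver","lens_cup"):
        r=env.search_frame(p,t); print(t,[(d["xyz"],d["score"]) for d in r[:2]])
s=env.read_state();print(s["clock"],s["opening"],s["force"],s["tool_rot"])
E
```

```text
top [0.42068516 0.00833155 0.84559523] [ 1.18580464e+01 -7.40704714e-02 -8.86311198e+01] 469.66812779680015 469.66812779680015 319.96383791985295 238.1200624160551 ['image', 'fx', 'fy', 'cx', 'cy', 'position', 'orientation', 'shot']
guide_rail []
carriage_mid [([0.5261, -0.0375, 0.0557], 0.94), ([0.4426, -0.125, 0.0678], 0.26)]
key_top [([0.5197, -0.0383, 0.0528], 0.95)]
marked_stop [([0.5563, -0.1886, 0.0595], 0.95)]
plain_stop [([0.4888, 0.1598, 0.0584], 0.84), ([0.5204, -0.038, 0.0539], 0.57)]
turn_puck [([0.3979, 0.0606, 0.0128], 0.8)]
spare_probe [([0.4473, -0.1234, 0.0625], 0.82)]
screwdriver [([0.6804, 0.06, 0.0229], 0.71)]
lens_cup [([0.7343, -0.1094, 0.0221], 0.97)]
scene [ 1.05336164 -0.25274821  0.63472849] [43.41770954 -0.39244012 63.44106026] 461.8899921406171 461.8899921406171 320.60053178131216 237.10932159339916 ['image', 'fx', 'fy', 'cx', 'cy', 'position', 'orientation', 'shot']
guide_rail [([0.5336, -0.0434, 0.0345], 0.67)]
carriage_mid [([0.5437, -0.0424, 0.0507], 0.74)]
key_top [([0.5287, -0.0444, 0.0529], 0.56)]
marked_stop [([0.5713, -0.1944, 0.0594], 0.87)]
plain_stop [([0.5056, 0.154, 0.0537], 0.94)]
turn_puck [([0.4058, 0.0496, 0.015], 0.66)]
spare_probe [([0.4521, -0.1264, 0.0463], 0.9)]
screwdriver [([0.6874, 0.0456, 0.0185], 0.72), ([0.5042, 0.1567, 0.0493], 0.58)]
lens_cup [([0.7203, -0.1091, 0.0264], 0.95)]
1.0 0.9997148169648522 [-0.18569227  0.09948978 -0.78228068] [ 1.79993955e+02 -1.19744974e-03 -1.54918394e+02]
```

View pics/top1.png

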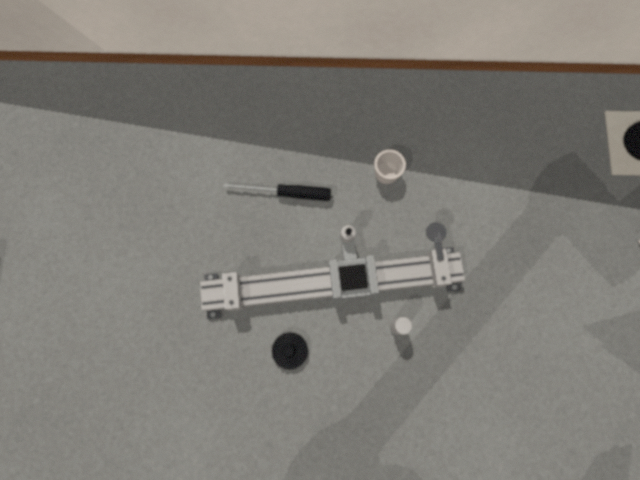

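View pics/scene1.png

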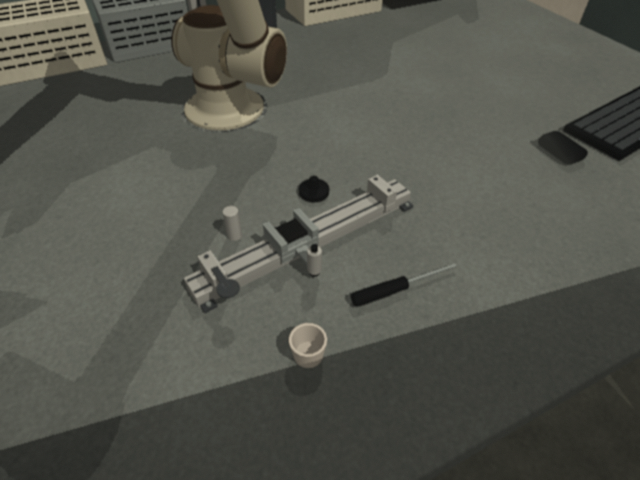

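The top view shows the key at about (353,277), the marked stop with its disc at (442,267)/(436,231), and the plain stop at (231,290). The carriage therefore has to travel toward world -y. I'll localise by mask, then hover above it and check with the wrist camera.

```bash
cat > h.py <<'E'
from workcell import env
import numpy as np, cv2
from scipy.spatial.transform import Rotation as R
def w(p,uv,z):
    uv=np.atleast_2d(np.asarray(uv,float))
    d=np.c_[(uv[:,0]-p["cx"])/p["fx"],-(uv[:,1]-p["cy"])/p["fy"],-np.ones(len(uv))]
    d=R.from_euler("xyz",p["orientation"],degrees=True).apply(d)
    return p["position"]+d*((z-p["position"][2])/d[:,2])[:,None]
def rect(p,t,z):
    r=env.trace(p,t)
    if not r: print(t,"none"); return None
    v,u=np.nonzero(r[0]["mask"]); q=w(p,np.c_[u,v],z)[:,:2].astype(np.float32)
    b=cv2.minAreaRect(q*1000); print(t,round(r[0]["score"],2),len(u),"mean",q.mean(0).round(4),"rect",np.round(b[0],1),np.round(b[1],1),round(b[2],1))
    return r[0]["mask"]
E
python3 - <<'E'
from h import *
p=env.grab_frame("top")
for t,z in (("key_top",.054),("carriage_mid",.06),("marked_stop",.06),("plain_stop",.058),("guide_rail",.03)): rect(p,t,z)
print(env.search_frame(p,"key_top"))
env.gripper_to(0.0)
yaw=-169.0
# tool x along rail -y direction roughly; choose the half turn that is nearer
for y in (100,-80):
    print(y,env.inverse_kinematics([.522,-.038,.22],[180,0,y]))
print(env.read_state()["clock"])
E
```

```text
key_top 0.74 658 mean [ 0.5206 -0.0448] rect [520.3 -45. ] [42.6 45.6] 7.4
carriage_mid none
marked_stop 0.67 1099 mean [ 0.5603 -0.1883] rect [ 562.9 -187.4] [112.1  36.8] 3.8
plain_stop 0.79 628 mean [0.4908 0.1573] rect [491.2 157. ] [63.7 29.8] 8.9
guide_rail 0.77 7952 mean [ 0.5186 -0.0092] rect [542.9  -7.1] [135.5 458.4] 8.0
[{'xyz': [0.5202, -0.0379, 0.0546], 'score': 0.58}]
100 [ 13.61394421  12.25387961 -13.93712303   0.         -63.80899737
 176.38605579]
-80 [ 13.61394421  12.25387961 -13.93712303   0.         -63.80899737
  -3.61394421]
2.875
```

```bash
python3 - <<'E'
from h import *
env.goto([.5203,-.045,.25],[180,0,-82])
env.move_straight([.5203,-.045,.20])
p=env.grab_frame("wrist"); cv2.imwrite("pics/w1.png",p["image"])
for t,z in (("key_top",.054),("marked_stop",.06),("guide_rail",.03)): rect(p,t,z)
print(env.search_frame(p,"key_top"),env.search_frame(p,"marked_stop"))
s=env.read_state();print(s["clock"],s["opening"],s["force"],s["position"])
p=env.grab_frame("top"); rect(p,"marked_stop",.06)
E
```

```text
key_top 0.67 2842 mean [ 0.5227 -0.0432] rect [522.5 -42.8] [42.1 45.9] 7.9
marked_stop 0.86 6213 mean [ 0.5646 -0.186 ] rect [ 566.3 -183.9] [107.7  33.9] 5.6
guide_rail 0.56 17496 mean [ 0.5364 -0.0862] rect [560.8 -95.5] [133.5 234.4] 6.9
[{'xyz': [0.5192, -0.0453, 0.0569], 'score': 0.68}] [{'xyz': [0.5632, -0.1857, 0.0579], 'score': 0.59}]
5.7417 -0.002830096505936685 [-0.14872717 -1.04371268  0.10046298] [ 0.52076261 -0.04495434  0.20088085]
marked_stop 0.71 717 mean [ 0.5423 -0.1903] rect [ 547.6 -188.6] [80.3 31.9] 7.8
```

View pics/w1.png

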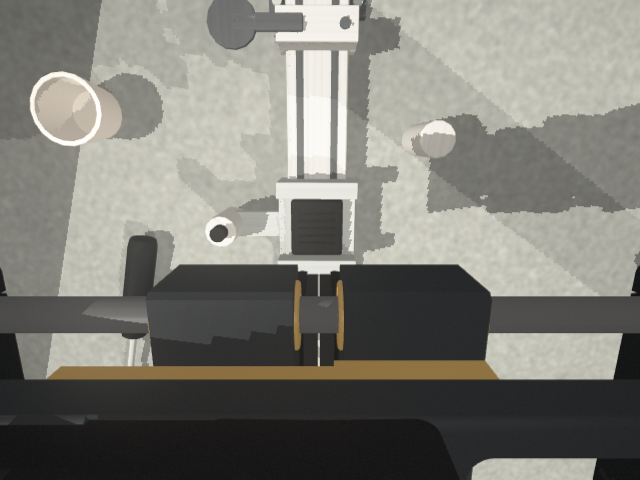

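The wrist view shows the key at (317,227) between its shoulders. The path to the marked stop at (320,25) is clear, and the spare probe at (437,138) is about 85 mm off to the side. Position and yaw (about 8°) match the top view and the known sizes, so I'll press now.

```bash
cat >> h.py <<'E'
a=np.radians(8.0); D=np.array([np.sin(a),-np.cos(a),0])
def st(m):
    s=env.read_state(); print(m,round(s["clock"],2),np.round(s["position"],4),"F",np.round(s["force"],2),"along",round(float(s["force"]@D),2)); return s
E
python3 - <<'E'
from h import *
K=np.array([.5215,-.044,0])+.004*D
env.move_straight(K+[0,0,.07],[180,0,-82],rate=.12); env.dwell(.2); st("above")
hit=env.move_straight(K+[0,0,.046],rate=.015,force_limit=2.0); s=st(hit)
E
```

```text
above 7.28 [ 0.5224 -0.0479  0.0706] F [ 0.03 -0.18 -0.52] along 0.18
True 8.37 [ 0.522  -0.048   0.0525] F [0.51 0.12 2.58] along -0.04
```

```bash
python3 - <<'E'
from h import *
s=env.read_state(); P=np.array([.5215,-.044,0])+.004*D
env.move_straight(P+[0,0,.0472],rate=.02,force_limit=12); env.dwell(.2); s=st("pressed")
hit=env.move_straight(P+[0,0,.0472]+.03*D,rate=.03,force_limit=6); st(hit)
if not hit:
    hit=env.move_straight(P+[0,0,.0472]+.13*D,rate=.03,force_limit=5); s=st(hit); env.dwell(.2); st("hold")
p=env.grab_frame("top"); cv2.imwrite("pics/t2.png",p["image"][180:360,180:500].repeat(2,0).repeat(2,1))
E
```

```text
pressed 8.97 [ 0.522  -0.048   0.0476] F [-1.53  0.04  5.56] along -0.26
False 10.12 [ 0.5261 -0.0779  0.0477] F [-1.11 -0.56  5.88] along 0.4
True 12.49 [ 0.5378 -0.1573  0.0477] F [-0.97  1.05  3.89] along -1.18
hold 12.69 [ 0.5378 -0.1573  0.0477] F [-0.26  2.73  3.5 ] along -2.73
```

View pics/t2.png

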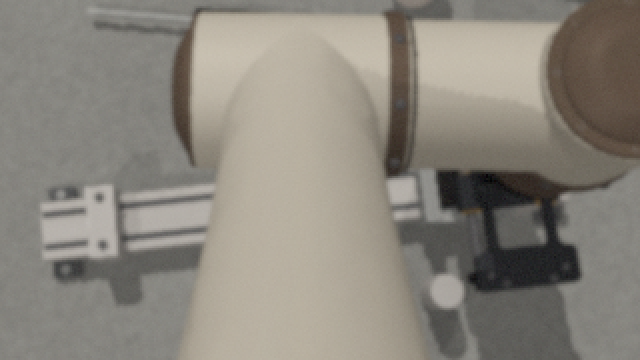

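```bash
python3 - <<'E'
from h import *
s=st("now"); P=s["position"].copy(); P[2]=.0472
hit=env.move_straight(P+.006*D,rate=.01,force_limit=5); st(hit); env.dwell(.2); st("hold")
p=env.grab_frame("wrist"); cv2.imwrite("pics/w2.png",p["image"])
E
```

```text
now 12.74 [ 0.5378 -0.1574  0.0477] F [-0.28  2.37  4.11] along -2.38
True 12.99 [ 0.5378 -0.1573  0.0477] F [-0.71 -0.16  2.51] along 0.06
hold 13.19 [ 0.5378 -0.1573  0.0477] F [-0.39 -0.24  3.09] along 0.18
```

View pics/w2.png

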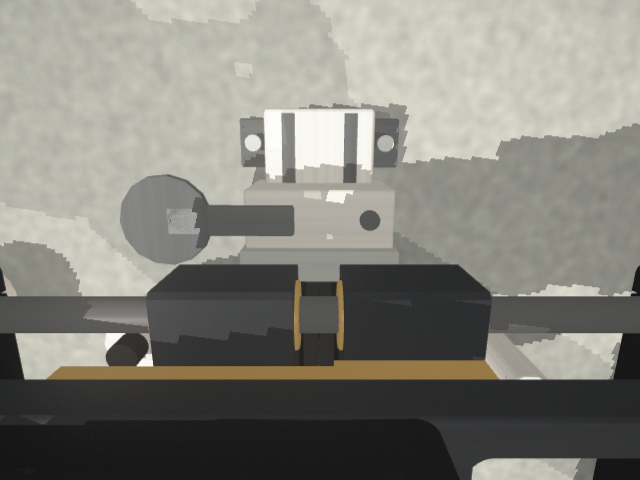

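The shoulder's edge meets the stop's face at row 247 with no visible gap. I'll preload lightly, release the key while still pushing, then lift.

```bash
python3 - <<'E'
from h import *
s=st("now"); P=s["position"].copy(); P[2]=.0472
for d in (.0005,.001,.0015):
    env.move_straight(P+d*D,rate=.01); env.dwell(.15); s=st(d)
    if s["force"]@D<-4: break
E
```

```text
now 13.24 [ 0.5378 -0.1573  0.0477] F [ 0.23 -0.74  2.5 ] along 0.77
0.0005 13.64 [ 0.5378 -0.1573  0.0476] F [-0.58  2.67  6.37] along -2.72
0.001 14.04 [ 0.5378 -0.1574  0.0476] F [-2.23  4.69  7.18] along -4.96
```

```bash
python3 - <<'E'
from h import *
s=st("now"); P=np.array([.5378,-.1573,0])+.001*D
env.move_straight(P+[0,0,.075],rate=.03); st("up")
env.move_straight(P+[0,0,.20]-.07*D,rate=.15); env.dwell(.2)
p=env.grab_frame("wrist"); cv2.imwrite("pics/w3.png",p["image"])
rect(p,"key_top",.054); rect(p,"marked_stop",.06); st("end")
E
```

```text
now 14.04 [ 0.5378 -0.1574  0.0476] F [-2.23  4.69  7.18] along -4.96
up 15.12 [ 0.5378 -0.1584  0.0749] F [-0.37 -0.02  0.32] along -0.03
key_top 0.89 3228 mean [ 0.5361 -0.1423] rect [ 536.  -142.1] [41.8 46.2] 7.2
marked_stop 0.92 5084 mean [ 0.5687 -0.1879] rect [ 566.8 -188.1] [107.9  35.7] 7.9
end 16.57 [ 0.5281 -0.0892  0.1996] F [-0.56 -0.29 -0.3 ] along 0.2
```

View pics/w3.png

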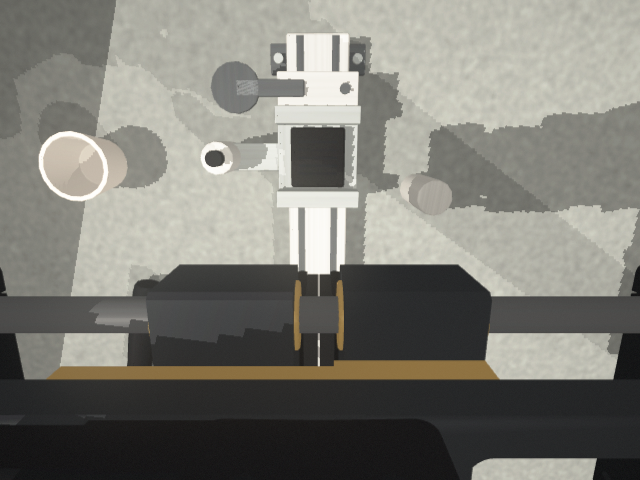

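The key is back up with its top face at full size. The carriage sits flush against the marked stop (joint at row 106), and the cup and spare probe haven't moved. The robot is clear, so I'm handing in.

```bash
python3 -c "
from workcell import env
print(env.close_job())"
```

```text
the job is handed in; nothing more can be done
None
```

The carriage was pushed against the marked stop with the key held down, the key then sprang back up and the carriage stayed touching the stop; the job was handed in at about 17 s with the arm clear.

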